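# Release the colorimeter's filter slide

### The arm

A 6-joint arm with a two-finger parallel gripper is mounted at the origin on the work surface. World frame = base frame: x ahead of the robot, y to its left, z up, the work surface at z = 0. Lengths are in m, angles in rad, forces in N, time in s.
With the tool pointing down it reaches from about 0.3 to 0.775 m from the base axis. Payload 14.6 kg.
Tool frame: the origin (TCP) lies at the very end of the fingers, on their centre line; the grasp point (between the pads) lies 19 mm behind it (bot.pinch_z is the distance from the TCP to the grasp point, in m); z points along the fingers, y is the line along which they close (so a half turn about z gives the same grasp; the last joint's range is limited). The gripper opens to 85 mm and grips with 20 to 120 N. Pads are 22 mm wide; open, the fingers measure 114 mm over their backs; the gripper's body (76 mm by 85 mm) begins 54 mm behind the grasp point. The pads swing forward as they close: fully open they stand 13 mm farther back than shut.
Start: joints at [-1.363, 0.3, 1.521, -0, 1.321, -0.067], TCP at [0.149, -0.529, 0.201] pointing down, gripper open.
Joint ranges: [-3.03, 3.03], [-0.79, 2.21], [0.23, 2.52], [-1.04, 4.18], [0, 3.07], [-2.55, 2.55]. Speed limits (rad/s): [2.22, 2.22, 2.57, 3.14, 3.14, 3.14].

### API

Orientations are given as a rotation vector (axis times angle).
In Python, from plant import bot gives the robot as it stands.
- The arm moves only by the shell command python3 -m creep 'ROWS' [FORCE]. ROWS is JSON, a list of rows, each an object of numbers: "tx", "ty", "tz": the shift along the tool's x, y, z in mm; "rx", "ry", "rz": the turn, a rotation vector about the tool's x, y, z in degrees; "jaw": the opening, from 0 (shut) to 1 (fully open). A call has 1 to 10 rows; each row is the pose to reach, as a shift and turn from the pose commanded when the call began, along the tool's axes at that moment; what a row does not reach only later rows make up. A row lasts 1/12 s, in which the tool goes at most 41.7 mm and 7.16 degrees, less where a joint would pass 70% of its speed; a pose out of reach is approached as far as the arm can. A call with a gripper value outside its range is refused whole. The fingers move at their own pace and stop on an object; FORCE is the grip in N (left out, the last holds). Time passes only in rows, so rows that repeat a pose let the fingers close. It gives the time, the measured TCP pose, the force, the opening and the grip force at its end, in the units of the state.
- bot.observe(): the state, without advancing time (a new reading comes with each control period).
- bot.snapshot(name): name is "side" or "top" or "wrist"; returns a dict with "frame" (384x512x3 uint8, red, green, blue), "range_z" (384x512 float32, m along the optical axis (not along the pixel's ray), 0 where there is no reading), "fov_y" (degrees; the focal length in pixels is half the picture's height over the tangent of half this angle, whatever the lens; pixels are square), "cx", "cy" (the principal point, pixels), "k1" (the pictures are not rectified: a ray, as slopes to the right and down, at radius r is drawn at 1 + k1 r^2 times it, then the intrinsics apply), "R" (3x3) and "t" (3): a world point X has camera coordinates R X + t. Camera axes: x right, y down, z forward; pixel columns grow to the right and rows downward; lengths in m; the calibration is good to about 2 mm. A picture is of the moment at which its call begins.
- bot.close_job(): hands the job in; it is judged then, once.
The state is a dict: "time": time; "qpos": joint angles; "dq": joint speeds; "joint_efforts": joint torques, N m; "tcp_pos": TCP position; "tool_rot": TCP orientation; "contact_force": force on the tool from outside, world axes, zero at the start; "ft_torque": the same for the moment, N m; "finger_gap": finger opening in m; "finger_force": force on a finger pad.
Only numpy, scipy, OpenCV 4.12 (cv2) and the standard library are available. Lean on these libraries where they do the work, as an engineer would, in place of code of your own. Each camera call takes 0.05 s, during which the arm holds its last target. There are 200 camera calls.

### The job

The filter slide on top of the cream colorimeter is latched. Take the slim pin tool from the wooden rack, press the button at the bottom of the slide's square recess fully down with its tip and, keeping it down, push the slide out of the casing as far as it goes. Then put the pin tool back upright in the place in the rack it came from.

Things in the scene. Friction and masses are not known exactly. Their poses are not given: they have to be found in the camera images.
- pin_tool: Pin tool upright in the rack. Steel pin 8 mm thick, 60 long (bare tip at z = -60 mm); steel collar 46 wide, z 0 to 6; straight black round handle 18 thick, z 6 to 76; 90 g. Origin: centre of the collar's underside, z up. Collar rests on the rack, pin hangs in a 31 mm square hole. At the start the other place is 100 mm away along its +y or -y: close the gripper along its x. Its place varies.
- rack: Fixed plywood rack, 70 x 190 mm, flat top 85 mm above the table with two places in a row along its y, at y = +50 and -50 mm. One holds the pin tool, the other a tamper: same collar and handle, but a 36 mm wide knob on the handle (top 90 mm above the collar's underside) and a 28 mm foot, too wide for the recess. Origin: centre of its underside.
- recess (a point): Mouth centre of the 24 x 24 mm upright-walled recess in the black slide, level with the slide's top, 74.5 mm above the table; moves with the slide. Bright metal button fills it 6 mm down. Axis y: the level way out (towards the two round glass filters), z up. Cream casing 200 x 260 mm, 60 high, fixed; two rails beside the slide rise 3.5 mm above it; a round cover 86 mm above the table is 115 mm off towards -y.
- filter_slide (a joint): How far the slide (68 mm wide, 120 long, 14 thick) is out, in m: 0 home and latched, 0.060 at its end stop. Stiff (about 1.5 N), stays where it is left. If the button is let up on the way the latch catches again, every 12 mm up to 0.045, so the button has to stay down. The held pin can push against the recess's wall.
- release (a joint): How far the button in the recess is pressed, in m: 0 up, 0.006 fully down (12 mm below the recess's mouth). A spring raises it: about 1.8 N to start, 3.9 N fully down. The latch is free from 0.0035 on. The button moves along with the slide.
Not all that is in view belongs to the job. Leave any pink or yellow look-alike of the pin_tool alone.

How it is judged:
On the way:
1. the slide is more than 40 mm out while the pin tool, standing over the recess, holds the button down (more than half way) (value of joint filter_slide above 0.04 m and value of joint release above 0.003 m and horizontal distance between pin_tool and recess below 0.03 m), for 0.05 s.
At the end, for the whole second after the job is handed in: The slide is out by at least 48 of its 60 mm, the button is up again (pressed less than 2 mm), and the pin tool is at rest in its own place in the rack, within 18 mm of where it stood and upright within 10 degrees (value of joint filter_slide above 0.048 m and value of joint release below 0.002 m and distance of pin_tool from where it was at the start of the episode below 0.018 m and angle between pin_tool's own z axis and vertical below 0.175 rad and linear speed of pin_tool below 0.02 m/s); the robot touches nothing.
It also fails if it takes over 51 s, if anything falls off the work surface, if the arm or the gripper's body presses on something with over 40 N, if the wrist force passes 120 N, or if a joint passes its speed limit or range.

## Working session

There is one attempt and no reset: what is moved stays moved. The work goes in short steps, Python scripts to look and compute and a shell command to move; the robot and the scene stay as the last step left them, time stands still between calls to the robot, and variables do not carry over. Pictures are saved under pics/ and viewed, at most 10 in all, crops included, and the job is handed in when it is done.

```bash
ls; mkdir -p pics; cat > h.py <<'E'
import numpy as np, cv2
from plant import bot
def cam(n):
    s=bot.snapshot(n); H=384; f=H/2/np.tan(np.radians(s['fov_y']/2))
    s['f']=f; return s
def cloud(s):
    f=s['f']; v,u=np.mgrid[0:384,0:512]
    xd=(u-s['cx'])/f; yd=(v-s['cy'])/f; x,y=xd.copy(),yd.copy()
    for _ in range(20):
        k=1+s['k1']*(x*x+y*y); x=xd/k; y=yd/k
    z=s['range_z']; P=np.dstack([x*z,y*z,z])
    W=(P-np.array(s['t']))@np.array(s['R']); W[z==0]=np.nan
    return W
E
python3 - <<'E'
from h import *
for n in ['side','top']:
    s=cam(n); np.savez('pics/%s.npz'%n,W=cloud(s),im=s['frame'])
    cv2.imwrite(f'pics/{n}.png',s['frame'][:,:,::-1])
    print(n,-np.array(s['R']).T@s['t'],s['fov_y'],s['k1'])
a=cv2.imread('pics/side.png');b=cv2.imread('pics/top.png')
cv2.imwrite('pics/both.png',np.hstack([a,b])[:, :])
print(bot.observe())
E
```

```text
pics
side [0.33742048 0.68576394 0.6186719 ] 48.507918651128406 0.03024226107995152
top [ 0.3546477  -0.08688343  1.07697461] 42.853208697137184 -0.1627763126074821
{'time': 0.1, 'qpos': array([-1.36257761e+00,  3.00404264e-01,  1.52157380e+00,  4.50282772e-06,
        1.32072348e+00, -6.65637811e-02]), 'dq': array([ 0.00061916, -0.00031813, -0.00179759,  0.00078347,  0.00028132,
       -0.00011914]), 'joint_efforts': array([ 2.59241984e-03, -5.44377244e+01, -3.62371945e+01, -2.51420039e-05,
        3.02972447e-03,  2.04490334e-05]), 'tcp_pos': array([ 0.14919729, -0.52909685,  0.20086108]), 'tool_rot': array([-3.11089260e+00, -4.30117422e-01,  1.16391488e-04]), 'contact_force': array([ 0.81240783, -0.80513983,  0.16747237]), 'ft_torque': array([ 0.00570417, -0.00737313,  0.0458487 ]), 'finger_force': 0.0, 'finger_gap': 0.08540694509530826}
```

View pics/top.png

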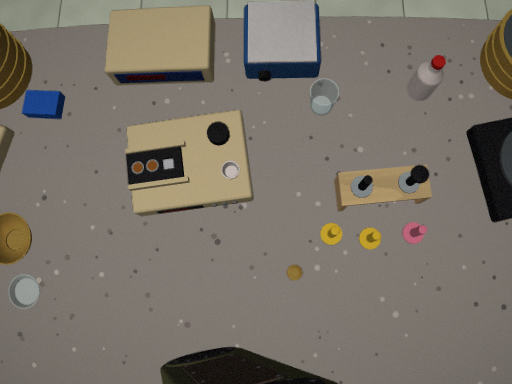

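View pics/side.png

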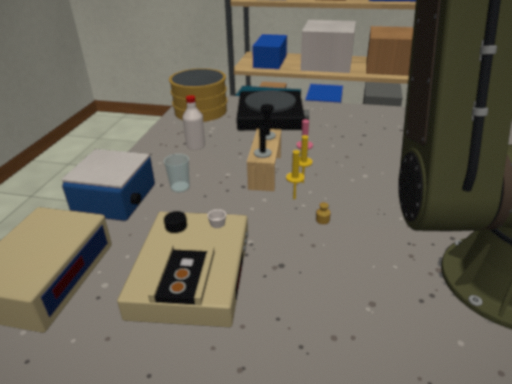

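The top view shows the rack at (385,186). What could be taken for the pin tool: a slim black handle at (362,186), a knobbed tamper at (410,182)/(420,174), yellow look-alikes at (331,234) and (370,238), and a pink one at (413,233). I choose (362,186). The recess is at (168,163), with filters at (152,166) and (138,168). The side view agrees: the knobbed tool is visible at (266,112).

```bash
python3 - <<'E'
from h import *
d=np.load('pics/top.npz'); W=d['W']; im=d['im']
a=cv2.resize(im[150:220,325:445],None,fx=5,fy=5,interpolation=cv2.INTER_CUBIC)
b=cv2.resize(im[105:220,115:260],None,fx=4,fy=4,interpolation=cv2.INTER_CUBIC)[:460,:600]
c=np.zeros((350,200,3),np.uint8)
cv2.imwrite('pics/crop.png',a[:,:,::-1]); 
def q(m,l):
    P=W[m]; r=cv2.minAreaRect((P[:,:2]*1000).astype(np.float32)); print(l,m.sum(),'med',np.round(np.median(P,0),4),'rect',np.round(cv2.boxPoints(r),1).tolist())
sub=np.zeros(W.shape[:2],bool); sub[155:215,330:440]=1
Z=W[:,:,2]
q(sub&(abs(Z-.085)<.008),'racktop')
g=im.astype(int)
wood=sub&(abs(Z-.085)<.006)&(g[:,:,0]-g[:,:,2]>45); q(wood,'wood')
for lo,hi in((.12,.145),(.145,.158),(.158,.19)):
    m=sub&(Z>lo)&(Z<hi)
    n,L=cv2.connectedComponents(m.astype(np.uint8))
    for i in range(1,n):
        if (L==i).sum()>3:q(L==i,f'h{lo}')
# collar grey
for x0,x1 in((345,378),(395,425)):
    s2=np.zeros_like(sub);s2[165:205,x0:x1]=1
    q(s2&(abs(Z-.091)<.006)&(abs(g[:,:,0]-g[:,:,2])<25)&(g.sum(2)>200),'collar')
s3=np.zeros_like(sub); s3[140:190,120:190]=1
q(s3&(g.max(2)<60)&(Z>.06),'slide black')
s3[:]=0; s3[154:173,160:178]=1
q(s3&(g.min(2)>140),'button')
print([np.round(W[v,u],4).tolist() for u,v in((168,163),(152,166),(138,168),(231,170),(218,133))])
s4=np.zeros_like(sub);s4[105:220,120:255]=1
q(s4&(abs(Z-.06)<.006),'casing')
E
```

```text
racktop 2559 med [ 0.5392 -0.3022  0.0849] rect [[501.8999938964844, -217.39999389648438], [517.7000122070312, -409.20001220703125], [589.7999877929688, -403.29998779296875], [574.0, -211.5]]
wood 1993 med [ 0.5384 -0.3024  0.0844] rect [[502.20001220703125, -217.39999389648438], [517.9000244140625, -407.6000061035156], [588.5, -401.79998779296875], [572.7999877929688, -211.60000610351562]]
h0.12 21 med [ 0.5443 -0.3533  0.1299] rect [[537.5999755859375, -357.3999938964844], [541.5999755859375, -362.29998779296875], [554.5999755859375, -351.6000061035156], [550.5999755859375, -346.70001220703125]]
h0.12 30 med [ 0.5351 -0.2545  0.1332] rect [[529.5, -260.3999938964844], [533.2999877929688, -263.70001220703125], [543.5999755859375, -251.89999389648438], [539.7999877929688, -248.60000610351562]]
h0.145 19 med [ 0.5366 -0.2557  0.1526] rect [[529.7000122070312, -260.5], [533.7000122070312, -264.20001220703125], [544.7999877929688, -252.0], [540.7999877929688, -248.3000030517578]]
h0.158 281 med [ 0.5491 -0.3578  0.1739] rect [[531.0999755859375, -374.3999938964844], [567.0, -377.0], [56
[... 627 characters left out ...]
328.70001220703125]]
slide black 1304 med [0.5973 0.1699 0.074 ] rect [[553.7000122070312, 230.5], [570.5, 111.5999984741211], [638.5999755859375, 121.19999694824219], [621.7999877929688, 240.1999969482422]]
button 76 med [0.6003 0.1462 0.0683] rect [[588.9000244140625, 154.6999969482422], [591.0, 136.10000610351562], [610.5, 138.3000030517578], [608.5, 156.8000030517578]]
[[0.6001, 0.1459, 0.0712], [0.5934, 0.1799, 0.0743], [0.5896, 0.2105, 0.074], [0.5843, 0.011, 0.0646], [0.659, 0.0367, 0.0898]]
casing 7597 med [0.606  0.0839 0.0595] rect [[492.3999938964844, 223.60000610351562], [527.2999877929688, -35.900001525878906], [726.2999877929688, -9.100000381469727], [691.5, 250.3000030517578]]
```

View pics/crop.png

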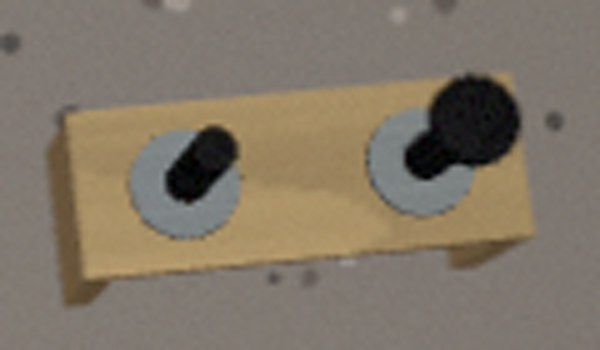

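The crop shows the slim black handle (185,182 in the crop) on its collar at left, and the knobbed tamper at right. The pin tool is therefore at about (0.541, -0.260), on the rack's +y place. Sizes check out: wood 191×71, slide 120×69. The recess is at about (0.600, 0.146), with the way out at about (-0.137, 0.990).

```bash
cat >> h.py <<'E'
from scipy.spatial.transform import Rotation as Ro
def plan(pos,yaw_y):
    "target TCP pos (m), tool y heading (deg), tool straight down -> shifts in mm, turn in deg"
    o=bot.observe(); R=Ro.from_rotvec(o['tool_rot'])
    a=np.radians(yaw_y); y=np.array([np.cos(a),np.sin(a),0]); z=np.array([0,0,-1.]); 
    T=Ro.from_matrix(np.column_stack([np.cross(y,z),y,z]))
    print('t',np.round(R.inv().apply(np.array(pos)-o['tcp_pos'])*1000,1),'r',np.round((R.inv()*T).as_rotvec(degrees=True),2),
     'tcp',np.round(o['tcp_pos'],4),'F',np.round(o['contact_force'],1),'gap',round(o['finger_gap'],4),'time',o['time'],'q',np.round(o['qpos'],2))
E
python3 -c "
from h import *
plan([.541,-.260,.2],4.7)"
```

```text
t [ 450.1 -152.7    1.1] r [-5.000e-02 -5.000e-02 -7.896e+01] tcp [ 0.1492 -0.5291  0.2009] F [ 0.8 -0.8  0.2] gap 0.0854 time 0.1 q [-1.36  0.3   1.52  0.    1.32 -0.07]
```

```bash
python3 -m creep '[{"tx":450,"ty":-153,"rz":-79,"jaw":1},{"tx":450,"ty":-153,"rz":-79},{"tx":450,"ty":-153,"rz":-79},{"tx":450,"ty":-153,"rz":-79},{"tx":450,"ty":-153,"rz":-79},{"tx":450,"ty":-153,"rz":-79},{"tx":450,"ty":-153,"rz":-79},{"tx":450,"ty":-153,"rz":-79},{"tx":450,"ty":-153,"rz":-79},{"tx":450,"ty":-153,"rz":-79}]'
python3 -c "
from h import *
plan([.541,-.260,.2],4.7)"
```

```text
t [ 450.1 -152.7    1.1] r [-5.000e-02 -5.000e-02 -7.896e+01] tcp [ 0.1492 -0.5291  0.2009] F [ 0.8 -0.8  0.2] gap 0.0854 time 0.1 q [-1.36  0.3   1.52  0.    1.32 -0.07]invalid input
```

```bash
python3 -m creep '[{"tx":450,"ty":-153,"tz":0,"rx":0,"ry":0,"rz":-79,"jaw":1},{"tx":450,"ty":-153,"tz":0,"rx":0,"ry":0,"rz":-79,"jaw":1}]'
```

```text
time: 0.27
tcp_pos: [0.2175, -0.4818, 0.2007]
tool_rot: [-3.032, -0.817, 0.0]
contact_force: [0.4, 0.3, 0.0]
finger_gap: 0.0849
finger_force: 0.0
```

```bash
python3 -c "
from h import *
plan([.541,-.260,.2],4.7)"
```

```text
t [391.2 -29.2   0.8] r [-5.000e-02 -4.000e-02 -6.452e+01] tcp [ 0.2175 -0.4818  0.2007] F [0.4 0.3 0. ] gap 0.0849 time 0.2667 q [-1.22  0.25  1.58 -0.    1.31 -0.17]
```

```bash
python3 -m creep '[{"tx":391,"ty":-29,"tz":0,"rx":0,"ry":0,"rz":-64.5,"jaw":1},{"tx":391,"ty":-29,"tz":0,"rx":0,"ry":0,"rz":-64.5,"jaw":1},{"tx":391,"ty":-29,"tz":0,"rx":0,"ry":0,"rz":-64.5,"jaw":1},{"tx":391,"ty":-29,"tz":0,"rx":0,"ry":0,"rz":-64.5,"jaw":1},{"tx":391,"ty":-29,"tz":0,"rx":0,"ry":0,"rz":-64.5,"jaw":1},{"tx":391,"ty":-29,"tz":0,"rx":0,"ry":0,"rz":-64.5,"jaw":1},{"tx":391,"ty":-29,"tz":0,"rx":0,"ry":0,"rz":-64.5,"jaw":1},{"tx":391,"ty":-29,"tz":0,"rx":0,"ry":0,"rz":-64.5,"jaw":1},{"tx":391,"ty":-29,"tz":0,"rx":0,"ry":0,"rz":-64.5,"jaw":1},{"tx":391,"ty":-29,"tz":0,"rx":0,"ry":0,"rz":-64.5,"jaw":1}]'
python3 - <<'E'
from h import *
s=cam('wrist'); W=cloud(s); im=s['frame']; np.savez('pics/w1.npz',W=W,im=im); cv2.imwrite('pics/w1.png',im[:,:,::-1])
Z=W[:,:,2]
m=(abs(Z-.161)<.004)&(im.max(2)<70)&(np.hypot(W[:,:,0]-.541,W[:,:,1]+.26)<.04)
print(m.sum(), np.nanmedian(W[m],0) if m.any() else '')
if m.any(): print(cv2.minEnclosingCircle((W[m][:,:2]*1000).astype(np.float32)))
plan([.541,-.260,.2],4.7)
E
```

```text
time: 1.1
tcp_pos: [0.5447, -0.2577, 0.2007]
tool_rot: [-2.118, -2.319, -0.001]
contact_force: [-1.1, 0.0, 0.4]
finger_gap: 0.085
finger_force: 0.0
317 [ 0.54150371 -0.25885389  0.16072108]
((541.35302734375, -259.80474853515625), 8.412660598754883)
t [-2.4 -4.6  0.5] r [-0.01 -0.07  0.23] tcp [ 0.5454 -0.2572  0.2005] F [ 1.7  0.6 -0.8] gap 0.0855 time 1.15 q [-0.5   0.42  1.36  0.    1.36 -0.59]
```

View pics/w1.png

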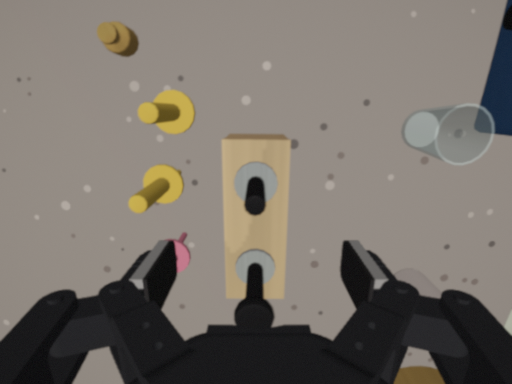

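The wrist view shows the slim handle at (255,204), and depth puts its top centre at (0.5414, -0.2598, 0.161), as expected. I'll go down now.

```bash
python3 -m creep '[{"tx":-2.5,"ty":-4.5,"tz":0,"rx":0,"ry":0,"rz":0.2,"jaw":1},{"tx":-2.5,"ty":-4.5,"tz":35,"rx":0,"ry":0,"rz":0.2,"jaw":1},{"tx":-2.5,"ty":-4.5,"tz":65,"rx":0,"ry":0,"rz":0.2,"jaw":1},{"tx":-2.5,"ty":-4.5,"tz":86,"rx":0,"ry":0,"rz":0.2,"jaw":1},{"tx":-2.5,"ty":-4.5,"tz":96,"rx":0,"ry":0,"rz":0.2,"jaw":1},{"tx":-2.5,"ty":-4.5,"tz":96,"rx":0,"ry":0,"rz":0.2,"jaw":1},{"tx":-2.5,"ty":-4.5,"tz":96,"rx":0,"ry":0,"rz":0.2,"jaw":1}]'
python3 -c "
from h import *
plan([.5413,-.2598,.104],4.7)"
```

```text
time: 1.73
tcp_pos: [0.5372, -0.2647, 0.1063]
tool_rot: [2.136, 2.303, 0.0]
contact_force: [0.2, -0.6, 0.3]
finger_gap: 0.0856
finger_force: 0.0
t [4.6 4.4 2.3] r [ 0.02  0.02 -0.39] tcp [ 0.5372 -0.2647  0.1063] F [ 0.2 -0.6  0.3] gap 0.0856 time 1.7333 q [-0.52  0.5   1.48 -0.    1.17 -0.59]
```

```bash
python3 -m creep '[{"tx":4.6,"ty":4.4,"tz":2,"rx":0,"ry":0,"rz":-0.4,"jaw":1},{"tx":4.6,"ty":4.4,"tz":2,"rx":0,"ry":0,"rz":-0.4,"jaw":1},{"tx":4.6,"ty":4.4,"tz":2,"rx":0,"ry":0,"rz":-0.4,"jaw":1},{"tx":4.6,"ty":4.4,"tz":2,"rx":0,"ry":0,"rz":-0.4,"jaw":1},{"tx":4.6,"ty":4.4,"tz":2,"rx":0,"ry":0,"rz":-0.4,"jaw":1}]'
python3 -c "
from h import *
plan([.5413,-.2598,.104],4.7)"
```

```text
time: 2.15
tcp_pos: [0.5416, -0.2591, 0.1038]
tool_rot: [2.127, 2.312, 0.0]
contact_force: [0.0, -0.1, -0.5]
finger_gap: 0.0855
finger_force: 0.0
t [-0.7 -0.4 -0.2] r [0.03 0.02 0.08] tcp [ 0.5416 -0.2591  0.1038] F [ 0.  -0.1 -0.5] gap 0.0855 time 2.15 q [-0.51  0.5   1.47 -0.    1.16 -0.59]
```

```bash
python3 -m creep '[{"tx":-0.5,"ty":-0.4,"tz":0,"rx":0,"ry":0,"rz":0,"jaw":0},{"tx":-0.5,"ty":-0.4,"tz":0,"rx":0,"ry":0,"rz":0,"jaw":0},{"tx":-0.5,"ty":-0.4,"tz":0,"rx":0,"ry":0,"rz":0,"jaw":0},{"tx":-0.5,"ty":-0.4,"tz":0,"rx":0,"ry":0,"rz":0,"jaw":0},{"tx":-0.5,"ty":-0.4,"tz":0,"rx":0,"ry":0,"rz":0,"jaw":0},{"tx":-0.5,"ty":-0.4,"tz":0,"rx":0,"ry":0,"rz":0,"jaw":0},{"tx":-0.5,"ty":-0.4,"tz":0,"rx":0,"ry":0,"rz":0,"jaw":0},{"tx":-0.5,"ty":-0.4,"tz":0,"rx":0,"ry":0,"rz":0,"jaw":0},{"tx":-0.5,"ty":-0.4,"tz":0,"rx":0,"ry":0,"rz":0,"jaw":0},{"tx":-0.5,"ty":-0.4,"tz":0,"rx":0,"ry":0,"rz":0,"jaw":0}]' 80
python3 -c "
from h import *
plan([.5413,-.2598,.104],4.7)"
```

```text
time: 2.98
tcp_pos: [0.5413, -0.2597, 0.1037]
tool_rot: [2.127, 2.311, 0.0]
contact_force: [1.4, -0.3, 3.9]
finger_gap: 0.0155
finger_force: 78.1
t [-0.1 -0.  -0.3] r [0.03 0.02 0.07] tcp [ 0.5413 -0.2597  0.1037] F [ 1.4 -0.3  3.9] gap 0.0155 time 2.9833 q [-0.51  0.5   1.48 -0.    1.16 -0.59]
```

```bash
python3 -m creep '[{"tx":0,"ty":0,"tz":-15,"rx":0,"ry":0,"rz":0,"jaw":0},{"tx":0,"ty":0,"tz":-40,"rx":0,"ry":0,"rz":0,"jaw":0},{"tx":0,"ty":0,"tz":-70,"rx":0,"ry":0,"rz":0,"jaw":0},{"tx":0,"ty":0,"tz":-95,"rx":0,"ry":0,"rz":0,"jaw":0},{"tx":0,"ty":0,"tz":-110,"rx":0,"ry":0,"rz":0,"jaw":0},{"tx":0,"ty":0,"tz":-110,"rx":0,"ry":0,"rz":0,"jaw":0},{"tx":0,"ty":0,"tz":-110,"rx":0,"ry":0,"rz":0,"jaw":0}]'
python3 -c "
from h import *
plan([.5995,.146,.214],97.8)"
```

```text
time: 3.57
tcp_pos: [0.541, -0.2595, 0.213]
tool_rot: [-2.127, -2.312, 0.0]
contact_force: [-0.0, 0.5, -1.8]
finger_gap: 0.0156
finger_force: 78.1
t [399.3  92.   -1. ] r [ -0.    -0.   -93.03] tcp [ 0.541  -0.2595  0.213 ] F [-0.   0.5 -1.8] gap 0.0156 time 3.5667 q [-0.51  0.4   1.35 -0.    1.38 -0.59]
```

```bash
python3 -m creep '[{"tx":32,"ty":7,"tz":-1,"rx":0,"ry":0,"rz":-7,"jaw":0},{"tx":64,"ty":14,"tz":-1,"rx":0,"ry":0,"rz":-14,"jaw":0},{"tx":96,"ty":21,"tz":-1,"rx":0,"ry":0,"rz":-21,"jaw":0},{"tx":128,"ty":29,"tz":-1,"rx":0,"ry":0,"rz":-28,"jaw":0},{"tx":160,"ty":37,"tz":-1,"rx":0,"ry":0,"rz":-35,"jaw":0},{"tx":192,"ty":44,"tz":-1,"rx":0,"ry":0,"rz":-42,"jaw":0},{"tx":224,"ty":51,"tz":-1,"rx":0,"ry":0,"rz":-49,"jaw":0},{"tx":256,"ty":59,"tz":-1,"rx":0,"ry":0,"rz":-56,"jaw":0},{"tx":288,"ty":66,"tz":-1,"rx":0,"ry":0,"rz":-63,"jaw":0},{"tx":300,"ty":69,"tz":-1,"rx":0,"ry":0,"rz":-68,"jaw":0}]' && python3 -m creep '[{"tx":0,"ty":0,"tz":0,"rx":0,"ry":0,"rz":0,"jaw":0},{"tx":0,"ty":0,"tz":0,"rx":0,"ry":0,"rz":0,"jaw":0},{"tx":0,"ty":0,"tz":0,"rx":0,"ry":0,"rz":0,"jaw":0}]'
python3 -c "
from h import *
plan([.5995,.146,.214],97.8)"
```

```text
time: 4.4
tcp_pos: [0.5843, 0.0488, 0.2121]
tool_rot: [-0.456, -3.105, -0.0]
contact_force: [-0.5, 0.1, -1.1]
finger_gap: 0.0153
finger_force: 78.1
time: 4.65
tcp_pos: [0.5846, 0.0444, 0.2132]
tool_rot: [-0.475, -3.104, 0.001]
contact_force: [-0.0, 0.5, -1.1]
finger_gap: 0.0158
finger_force: 78.1
t [ 16.1 101.4  -0.9] r [-2.000e-02 -1.100e-01 -2.519e+01] tcp [0.5846 0.0444 0.2132] F [-0.   0.5 -1.1] gap 0.0158 time 4.65 q [ 0.01  0.37  1.4  -0.    1.37 -1.25]
```

```bash
python3 -m creep '[{"tx":4,"ty":25,"tz":-1,"rx":0,"ry":0,"rz":-6.3,"jaw":0},{"tx":8,"ty":55,"tz":-1,"rx":0,"ry":0,"rz":-12.6,"jaw":0},{"tx":12,"ty":80,"tz":-1,"rx":0,"ry":0,"rz":-19,"jaw":0},{"tx":16,"ty":95,"tz":-1,"rx":0,"ry":0,"rz":-25.2,"jaw":0},{"tx":16,"ty":101.4,"tz":-1,"rx":0,"ry":0,"rz":-25.2,"jaw":0},{"tx":16,"ty":101.4,"tz":-1,"rx":0,"ry":0,"rz":-25.2,"jaw":0},{"tx":16,"ty":101.4,"tz":-1,"rx":0,"ry":0,"rz":-25.2,"jaw":0},{"tx":16,"ty":101.4,"tz":-1,"rx":0,"ry":0,"rz":-25.2,"jaw":0}]'
python3 - <<'E'
from h import *
s=cam('wrist'); W=cloud(s); im=s['frame']; g=im.astype(int); Z=W[:,:,2]
cv2.imwrite('pics/w2.png',im[:,:,::-1])
near=np.hypot(W[:,:,0]-.6,W[:,:,1]-.146)<.03
m=near&(g.min(2)>120)&(Z<.0735)&(Z>.06)
print(m.sum()); P=W[m]; r=cv2.minAreaRect((P[:,:2]*1000).astype(np.float32)); print(r,np.median(P[:,2]))
m=(abs(Z-.0745)<.004)&(g.max(2)<70)&(np.hypot(W[:,:,0]-.596,W[:,:,1]-.176)<.1)
P=W[m]; print(m.sum(),cv2.minAreaRect((P[:,:2]*1000).astype(np.float32)))
print('cam',-np.array(s['R']).T@s['t'])
plan([.5995,.146,.214],97.8)
E
```

```text
time: 5.32
tcp_pos: [0.5998, 0.1452, 0.2153]
tool_rot: [0.211, -3.134, 0.0]
contact_force: [-0.5, 0.1, -0.5]
finger_gap: 0.0156
finger_force: 78.2
378
((599.2075805664062, 146.27362060546875), (24.171661376953125, 23.872169494628906), 7.307886123657227) 0.06807442788704174
3462 ((595.368896484375, 176.05609130859375), (65.93856811523438, 117.6341323852539), 6.85183048248291)
cam [0.52784267 0.13449652 0.38764119]
t [0.2 0.7 1.4] r [-0.01 -0.   -0.05] tcp [0.5998 0.1453 0.2154] F [ 0.2 -0.6 -1.6] gap 0.0159 time 5.3667 q [ 0.18  0.44  1.3  -0.    1.4  -1.53]
```

View pics/w2.png

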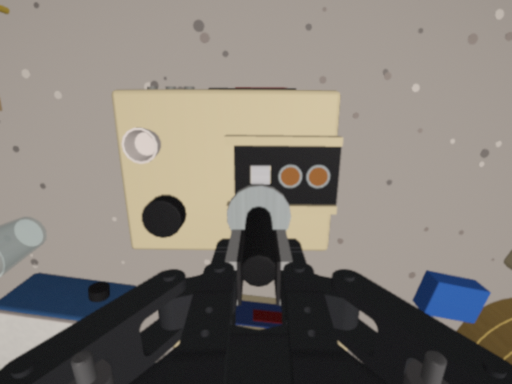

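The wrist view shows the white button square at (260,175), a 24×24 rectangle centred at (0.5992, 0.1463), and the filters to its right. The pin is upright in the gripper. I'll go down into the recess.

```bash
python3 -m creep '[{"tx":0,"ty":0.7,"tz":20,"rx":0,"ry":0,"rz":0,"jaw":0},{"tx":0,"ty":0.7,"tz":40,"rx":0,"ry":0,"rz":0,"jaw":0},{"tx":0,"ty":0.7,"tz":55,"rx":0,"ry":0,"rz":0,"jaw":0},{"tx":0,"ty":0.7,"tz":63,"rx":0,"ry":0,"rz":0,"jaw":0},{"tx":0,"ty":0.7,"tz":65,"rx":0,"ry":0,"rz":0,"jaw":0},{"tx":0,"ty":0.7,"tz":65,"rx":0,"ry":0,"rz":0,"jaw":0},{"tx":0,"ty":0.7,"tz":65,"rx":0,"ry":0,"rz":0,"jaw":0}]'
python3 -c "
from h import *
plan([.5993,.1461,.139],97.8)"
```

```text
time: 5.95
tcp_pos: [0.6001, 0.1472, 0.1515]
tool_rot: [-0.217, 3.133, 0.0]
contact_force: [-0.5, 1.1, -0.6]
finger_gap: 0.0159
finger_force: 78.2
t [ 0.9 -1.  12.5] r [0.   0.09 0.13] tcp [0.6001 0.1472 0.1515] F [-0.5  1.1 -0.6] gap 0.0159 time 5.95 q [ 0.18  0.49  1.37  0.    1.27 -1.53]
```

```bash
python3 -m creep '[{"tx":0.5,"ty":-0.5,"tz":3,"rx":0,"ry":0,"rz":0,"jaw":0},{"tx":0.5,"ty":-0.5,"tz":6,"rx":0,"ry":0,"rz":0,"jaw":0},{"tx":0.5,"ty":-0.5,"tz":8,"rx":0,"ry":0,"rz":0,"jaw":0},{"tx":0.5,"ty":-0.5,"tz":9.5,"rx":0,"ry":0,"rz":0,"jaw":0},{"tx":0.5,"ty":-0.5,"tz":9.5,"rx":0,"ry":0,"rz":0,"jaw":0},{"tx":0.5,"ty":-0.5,"tz":9.5,"rx":0,"ry":0,"rz":0,"jaw":0}]'
python3 -c "
from h import *
plan([.5993,.1461,.139],97.8)"
```

```text
time: 6.45
tcp_pos: [0.5994, 0.1468, 0.1412]
tool_rot: [-0.218, 3.133, -0.0]
contact_force: [-0.0, -0.4, 2.7]
finger_gap: 0.0156
finger_force: 78.6
t [ 0.2 -0.7  2.2] r [-0.01  0.04  0.17] tcp [0.5994 0.1468 0.1412] F [-0.  -0.4  2.7] gap 0.0156 time 6.45 q [ 0.18  0.5   1.39 -0.    1.25 -1.53]
```

```bash
python3 -m creep '[{"tx":0,"ty":0,"tz":1,"rx":0,"ry":0,"rz":0,"jaw":0},{"tx":0,"ty":0,"tz":1.3,"rx":0,"ry":0,"rz":0,"jaw":0},{"tx":0,"ty":0,"tz":1.3,"rx":0,"ry":0,"rz":0,"jaw":0},{"tx":0,"ty":0,"tz":1.3,"rx":0,"ry":0,"rz":0,"jaw":0}]'
python3 -c "
from h import *
plan([.5993,.1461,.139],97.8)"
```

```text
time: 6.78
tcp_pos: [0.5998, 0.1469, 0.1408]
tool_rot: [-0.218, 3.132, 0.0]
contact_force: [0.6, -0.7, 9.6]
finger_gap: 0.0157
finger_force: 79.5
t [ 0.6 -0.7  1.8] r [0.   0.13 0.17] tcp [0.5998 0.1469 0.1408] F [ 0.6 -0.7  9.6] gap 0.0157 time 6.7833 q [ 0.18  0.5   1.39 -0.    1.25 -1.53]
```

The button is fully down (force jumped to 9.6 N at the bottom). I'll push along tool +y.

```bash
python3 -m creep '[{"tx":0,"ty":3,"tz":0,"rx":0,"ry":0,"rz":0,"jaw":0},{"tx":0,"ty":6,"tz":0,"rx":0,"ry":0,"rz":0,"jaw":0},{"tx":0,"ty":9,"tz":0,"rx":0,"ry":0,"rz":0,"jaw":0},{"tx":0,"ty":12,"tz":0,"rx":0,"ry":0,"rz":0,"jaw":0},{"tx":0,"ty":15,"tz":0,"rx":0,"ry":0,"rz":0,"jaw":0},{"tx":0,"ty":18,"tz":0,"rx":0,"ry":0,"rz":0,"jaw":0},{"tx":0,"ty":21,"tz":0,"rx":0,"ry":0,"rz":0,"jaw":0},{"tx":0,"ty":24,"tz":0,"rx":0,"ry":0,"rz":0,"jaw":0},{"tx":0,"ty":27,"tz":0,"rx":0,"ry":0,"rz":0,"jaw":0},{"tx":0,"ty":30,"tz":0,"rx":0,"ry":0,"rz":0,"jaw":0}]'
python3 - <<'E'
from h import *
s=cam('wrist'); W=cloud(s); im=s['frame']; g=im.astype(int); Z=W[:,:,2]
m=(abs(Z-.0745)<.004)&(g.max(2)<70)&(np.hypot(W[:,:,0]-.596,W[:,:,1]-.19)<.12)
P=W[m]; print(m.sum(),cv2.minAreaRect((P[:,:2]*1000).astype(np.float32)))
plan([.5993,.1461,.139],97.8)
E
```

```text
time: 7.62
tcp_pos: [0.5957, 0.1766, 0.1408]
tool_rot: [-0.218, 3.132, -0.0]
contact_force: [0.4, -1.4, 8.8]
finger_gap: 0.0154
finger_force: 79.4
5321 ((591.5047607421875, 205.5542449951172), (67.80950927734375, 118.06493377685547), 7.7421441078186035)
t [  0.6 -31.3   1.8] r [0.   0.13 0.18] tcp [0.5956 0.1771 0.1408] F [ 0.7 -1.2  9.3] gap 0.0155 time 7.6667 q [ 0.23  0.51  1.37 -0.    1.26 -1.48]
```

The slide is moving with the pin, about 30 mm out.

```bash
python3 -m creep '[{"tx":0,"ty":3,"tz":0,"rx":0,"ry":0,"rz":0,"jaw":0},{"tx":0,"ty":6,"tz":0,"rx":0,"ry":0,"rz":0,"jaw":0},{"tx":0,"ty":9,"tz":0,"rx":0,"ry":0,"rz":0,"jaw":0},{"tx":0,"ty":12,"tz":0,"rx":0,"ry":0,"rz":0,"jaw":0},{"tx":0,"ty":15,"tz":0,"rx":0,"ry":0,"rz":0,"jaw":0},{"tx":0,"ty":18,"tz":0,"rx":0,"ry":0,"rz":0,"jaw":0},{"tx":0,"ty":21,"tz":0,"rx":0,"ry":0,"rz":0,"jaw":0},{"tx":0,"ty":24,"tz":0,"rx":0,"ry":0,"rz":0,"jaw":0},{"tx":0,"ty":27,"tz":0,"rx":0,"ry":0,"rz":0,"jaw":0},{"tx":0,"ty":28,"tz":0,"rx":0,"ry":0,"rz":0,"jaw":0}]' && python3 -m creep '[{"tx":0,"ty":1,"tz":0,"rx":0,"ry":0,"rz":0,"jaw":0},{"tx":0,"ty":2,"tz":0,"rx":0,"ry":0,"rz":0,"jaw":0},{"tx":0,"ty":3,"tz":0,"rx":0,"ry":0,"rz":0,"jaw":0},{"tx":0,"ty":4,"tz":0,"rx":0,"ry":0,"rz":0,"jaw":0},{"tx":0,"ty":5,"tz":0,"rx":0,"ry":0,"rz":0,"jaw":0}]'
python3 - <<'E'
from h import *
s=cam('wrist'); W=cloud(s); im=s['frame']; g=im.astype(int); Z=W[:,:,2]
m=(abs(Z-.0745)<.004)&(g.max(2)<70)&(np.hypot(W[:,:,0]-.59,W[:,:,1]-.22)<.12)
P=W[m]; print(m.sum(),cv2.minAreaRect((P[:,:2]*1000).astype(np.float32)))
plan([.5993,.1461,.139],97.8)
E
```

```text
time: 8.5
tcp_pos: [0.5918, 0.2046, 0.1408]
tool_rot: [-0.218, 3.132, 0.0]
contact_force: [0.8, -1.7, 10.2]
finger_gap: 0.0159
finger_force: 79.4
time: 8.92
tcp_pos: [0.5913, 0.2086, 0.1408]
tool_rot: [-0.218, 3.132, -0.002]
contact_force: [0.9, -6.4, 9.4]
finger_gap: 0.0154
finger_force: 79.7
5394 ((587.3759765625, 235.26930236816406), (67.80477142333984, 118.87028503417969), 7.405862331390381)
t [  0.7 -63.1   1.9] r [-0.08  0.14  0.16] tcp [0.5913 0.2087 0.1408] F [ 0.7 -4.8  9.5] gap 0.0154 time 8.9667 q [ 0.28  0.52  1.36 -0.    1.26 -1.43]
```

The slide centre has moved 59.8 mm and the force is rising at the end stop, so I'll lift straight out.

```bash
python3 -m creep '[{"tx":0,"ty":0,"tz":-6,"rx":0,"ry":0,"rz":0,"jaw":0},{"tx":0,"ty":0,"tz":-14,"rx":0,"ry":0,"rz":0,"jaw":0},{"tx":0,"ty":0,"tz":-30,"rx":0,"ry":0,"rz":0,"jaw":0},{"tx":0,"ty":0,"tz":-50,"rx":0,"ry":0,"rz":0,"jaw":0},{"tx":0,"ty":0,"tz":-68,"rx":0,"ry":0,"rz":0,"jaw":0},{"tx":0,"ty":0,"tz":-75,"rx":0,"ry":0,"rz":0,"jaw":0},{"tx":0,"ty":0,"tz":-75,"rx":0,"ry":0,"rz":0,"jaw":0}]'
python3 - <<'E'
from h import *
s=cam('wrist'); W=cloud(s); im=s['frame']; g=im.astype(int); Z=W[:,:,2]
cv2.imwrite('pics/w3.png',im[:,:,::-1])
m=(abs(Z-.0745)<.004)&(g.max(2)<70)&(np.hypot(W[:,:,0]-.59,W[:,:,1]-.22)<.12)
P=W[m]; print(m.sum(),cv2.minAreaRect((P[:,:2]*1000).astype(np.float32)))
m=(np.hypot(W[:,:,0]-.591,W[:,:,1]-.205)<.03)&(g.min(2)>120)&(Z<.0735)&(Z>.055); print('button z',m.sum(),np.median(Z[m]))
plan([.5413,-.2597,.214],4.7)
E
```

```text
time: 9.55
tcp_pos: [0.5908, 0.2095, 0.2163]
tool_rot: [-0.218, 3.132, 0.001]
contact_force: [0.2, -0.4, -1.5]
finger_gap: 0.0159
finger_force: 78.2
3472 ((587.1207885742188, 235.32730102539062), (67.66307830810547, 117.17180633544922), 7.376759052276611)
button z 368 0.06811386947628631
t [ 113.7 -457.7    0.5] r [ 3.000e-02 -0.000e+00  9.328e+01] tcp [0.5904 0.2094 0.2146] F [-0.9 -0.2 -2.2] gap 0.0161 time 9.6 q [ 0.28  0.46  1.27  0.    1.41 -1.43]
```

View pics/w3.png

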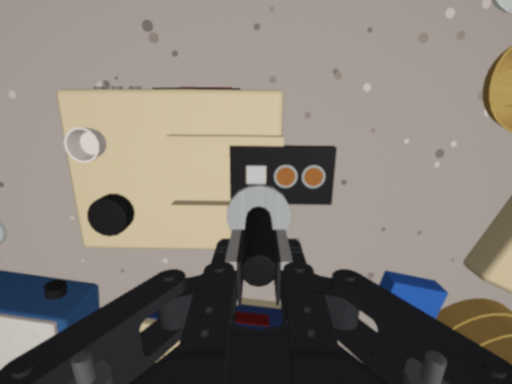

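The slide is out, the button (256,175) is up at 68 mm, and the tool sits in the gripper as before. I'll carry it back.

```bash
python3 -m creep '[{"tx":8,"ty":-32,"tz":0,"rx":0,"ry":0,"rz":6.8,"jaw":0},{"tx":16,"ty":-66,"tz":0,"rx":0,"ry":0,"rz":13.6,"jaw":0},{"tx":25,"ty":-100,"tz":0,"rx":0,"ry":0,"rz":20.4,"jaw":0},{"tx":33,"ty":-134,"tz":0,"rx":0,"ry":0,"rz":27.2,"jaw":0},{"tx":42,"ty":-168,"tz":0,"rx":0,"ry":0,"rz":34,"jaw":0},{"tx":50,"ty":-202,"tz":0,"rx":0,"ry":0,"rz":40.8,"jaw":0},{"tx":59,"ty":-236,"tz":0,"rx":0,"ry":0,"rz":47.6,"jaw":0},{"tx":67,"ty":-270,"tz":0,"rx":0,"ry":0,"rz":54.4,"jaw":0},{"tx":75,"ty":-304,"tz":0,"rx":0,"ry":0,"rz":61.2,"jaw":0},{"tx":80,"ty":-322,"tz":0,"rx":0,"ry":0,"rz":66,"jaw":0}]' && python3 -m creep '[{"tx":0,"ty":0,"tz":0,"rx":0,"ry":0,"rz":0,"jaw":0},{"tx":0,"ty":0,"tz":0,"rx":0,"ry":0,"rz":0,"jaw":0},{"tx":0,"ty":0,"tz":0,"rx":0,"ry":0,"rz":0,"jaw":0}]'
python3 -c "
from h import *
plan([.5413,-.2597,.214],4.7)"
```

```text
time: 10.43
tcp_pos: [0.5547, -0.1238, 0.2129]
tool_rot: [-1.534, -2.739, 0.001]
contact_force: [-0.5, -0.1, -1.5]
finger_gap: 0.0152
finger_force: 78.3
time: 10.68
tcp_pos: [0.5556, -0.12, 0.2136]
tool_rot: [-1.52, -2.747, 0.0]
contact_force: [-0.5, 1.1, -1.8]
finger_gap: 0.0156
finger_force: 78.3
t [-110.7  -86.3   -0.5] r [-0.07 -0.07 27.37] tcp [ 0.5556 -0.12    0.2136] F [-0.5  1.1 -1.8] gap 0.0156 time 10.6833 q [-0.28  0.33  1.45  0.    1.36 -0.84]
```

```bash
python3 -m creep '[{"tx":-25,"ty":-20,"tz":0,"rx":0,"ry":0,"rz":6.8,"jaw":0},{"tx":-50,"ty":-39,"tz":0,"rx":0,"ry":0,"rz":13.6,"jaw":0},{"tx":-75,"ty":-58,"tz":0,"rx":0,"ry":0,"rz":20.4,"jaw":0},{"tx":-97,"ty":-76,"tz":0,"rx":0,"ry":0,"rz":27,"jaw":0},{"tx":-110.7,"ty":-86.3,"tz":0,"rx":0,"ry":0,"rz":27.4,"jaw":0},{"tx":-110.7,"ty":-86.3,"tz":0,"rx":0,"ry":0,"rz":27.4,"jaw":0},{"tx":-110.7,"ty":-86.3,"tz":0,"rx":0,"ry":0,"rz":27.4,"jaw":0},{"tx":-110.7,"ty":-86.3,"tz":0,"rx":0,"ry":0,"rz":27.4,"jaw":0},{"tx":-110.7,"ty":-86.3,"tz":0,"rx":0,"ry":0,"rz":27.4,"jaw":0},{"tx":-110.7,"ty":-86.3,"tz":0,"rx":0,"ry":0,"rz":27.4,"jaw":0}]'
python3 -c "
from h import *
plan([.5413,-.2597,.104],4.7)"
```

```text
time: 11.52
tcp_pos: [0.5416, -0.2592, 0.2146]
tool_rot: [-2.129, -2.31, -0.0]
contact_force: [0.2, 0.4, -0.7]
finger_gap: 0.0158
finger_force: 78.4
t [ -0.5  -0.4 110.6] r [ 0.   -0.   -0.01] tcp [ 0.5416 -0.2592  0.2146] F [ 0.2  0.4 -0.7] gap 0.0158 time 11.5167 q [-0.51  0.4   1.35  0.    1.39 -0.59]
```

```bash
python3 -m creep '[{"tx":-0.4,"ty":-0.4,"tz":20,"rx":0,"ry":0,"rz":0,"jaw":0},{"tx":-0.4,"ty":-0.4,"tz":45,"rx":0,"ry":0,"rz":0,"jaw":0},{"tx":-0.4,"ty":-0.4,"tz":70,"rx":0,"ry":0,"rz":0,"jaw":0},{"tx":-0.4,"ty":-0.4,"tz":90,"rx":0,"ry":0,"rz":0,"jaw":0},{"tx":-0.4,"ty":-0.4,"tz":102,"rx":0,"ry":0,"rz":0,"jaw":0},{"tx":-0.4,"ty":-0.4,"tz":107,"rx":0,"ry":0,"rz":0,"jaw":0},{"tx":-0.4,"ty":-0.4,"tz":109.5,"rx":0,"ry":0,"rz":0,"jaw":0},{"tx":-0.4,"ty":-0.4,"tz":109.5,"rx":0,"ry":0,"rz":0,"jaw":0},{"tx":-0.4,"ty":-0.4,"tz":109.5,"rx":0,"ry":0,"rz":0,"jaw":0}]'
python3 -c "
from h import *
plan([.5413,-.2597,.104],4.7)"
```

```text
time: 12.27
tcp_pos: [0.5415, -0.2609, 0.1063]
tool_rot: [2.13, 2.307, 0.001]
contact_force: [1.0, 0.2, -0.9]
finger_gap: 0.0157
finger_force: 78.4
t [ 1.3 -0.1  2.3] r [ 0.08  0.05 -0.12] tcp [ 0.5415 -0.2609  0.1063] F [ 1.   0.2 -0.9] gap 0.0157 time 12.2667 q [-0.51  0.5   1.47  0.    1.17 -0.59]
```

```bash
python3 -m creep '[{"tx":1,"ty":0,"tz":1,"rx":0,"ry":0,"rz":0,"jaw":0},{"tx":1,"ty":0,"tz":2,"rx":0,"ry":0,"rz":0,"jaw":0},{"tx":1,"ty":0,"tz":2.3,"rx":0,"ry":0,"rz":0,"jaw":0},{"tx":1,"ty":0,"tz":2.3,"rx":0,"ry":0,"rz":0,"jaw":0},{"tx":1,"ty":0,"tz":2.3,"rx":0,"ry":0,"rz":0,"jaw":0}]'
python3 -c "
from h import *
plan([.5413,-.2597,.104],4.7)"
```

```text
time: 12.68
tcp_pos: [0.5412, -0.2599, 0.1036]
tool_rot: [2.13, 2.307, 0.001]
contact_force: [-0.2, 1.8, 5.1]
finger_gap: 0.0157
finger_force: 79.1
t [ 0.2  0.2 -0.4] r [ 0.06  0.03 -0.13] tcp [ 0.5412 -0.2599  0.1036] F [-0.2  1.8  5.1] gap 0.0157 time 12.6833 q [-0.51  0.5   1.48  0.    1.16 -0.59]
```

The collar is seated (5 N). I'll open and lift.

```bash
python3 -m creep '[{"tx":0,"ty":0,"tz":-0.3,"rx":0,"ry":0,"rz":0,"jaw":0.3},{"tx":0,"ty":0,"tz":-0.3,"rx":0,"ry":0,"rz":0,"jaw":0.6},{"tx":0,"ty":0,"tz":-0.3,"rx":0,"ry":0,"rz":0,"jaw":1},{"tx":0,"ty":0,"tz":-0.3,"rx":0,"ry":0,"rz":0,"jaw":1},{"tx":0,"ty":0,"tz":-0.3,"rx":0,"ry":0,"rz":0,"jaw":1},{"tx":0,"ty":0,"tz":-0.3,"rx":0,"ry":0,"rz":0,"jaw":1},{"tx":0,"ty":0,"tz":-0.3,"rx":0,"ry":0,"rz":0,"jaw":1},{"tx":0,"ty":0,"tz":-0.3,"rx":0,"ry":0,"rz":0,"jaw":1},{"tx":0,"ty":0,"tz":-0.3,"rx":0,"ry":0,"rz":0,"jaw":1}]' && python3 -m creep '[{"tx":0,"ty":0,"tz":-20,"rx":0,"ry":0,"rz":0,"jaw":1},{"tx":0,"ty":0,"tz":-50,"rx":0,"ry":0,"rz":0,"jaw":1},{"tx":0,"ty":0,"tz":-80,"rx":0,"ry":0,"rz":0,"jaw":1},{"tx":0,"ty":0,"tz":-105,"rx":0,"ry":0,"rz":0,"jaw":1},{"tx":0,"ty":0,"tz":-110,"rx":0,"ry":0,"rz":0,"jaw":1},{"tx":0,"ty":0,"tz":-110,"rx":0,"ry":0,"rz":0,"jaw":1},{"tx":0,"ty":0,"tz":-110,"rx":0,"ry":0,"rz":0,"jaw":1},{"tx":0,"ty":0,"tz":-110,"rx":0,"ry":0,"rz":0,"jaw":1}]'
python3 - <<'E'
from h import *
s=cam('wrist'); W=cloud(s); im=s['frame']; cv2.imwrite('pics/w4.png',im[:,:,::-1])
Z=W[:,:,2]
m=(abs(Z-.161)<.004)&(im.max(2)<70)&(np.hypot(W[:,:,0]-.541,W[:,:,1]+.26)<.04)
print(m.sum(),cv2.minEnclosingCircle((W[m][:,:2]*1000).astype(np.float32)),np.median(Z[m]))
s=cam('top'); W=cloud(s); g=s['frame'].astype(int)
m=(abs(W[:,:,2]-.0745)<.006)&(g.max(2)<60)&(np.hypot(W[:,:,0]-.588,W[:,:,1]-.235)<.09)
print(cv2.minAreaRect((W[m][:,:2]*1000).astype(np.float32)))
E
```

```text
time: 13.43
tcp_pos: [0.5408, -0.2598, 0.1031]
tool_rot: [-2.131, -2.308, 0.0]
contact_force: [-0.4, -0.1, -0.7]
finger_gap: 0.0854
finger_force: 0.0
time: 14.1
tcp_pos: [0.5404, -0.2596, 0.2115]
tool_rot: [-2.13, -2.307, 0.001]
contact_force: [0.0, -0.3, -0.0]
finger_gap: 0.0853
finger_force: 0.0
301 ((541.0001220703125, -259.9671936035156), 8.449438095092773) 0.16060036504026756
((587.7046508789062, 235.39968872070312), (68.5394515991211, 122.41597747802734), 8.238399505615234)
```

View pics/w4.png

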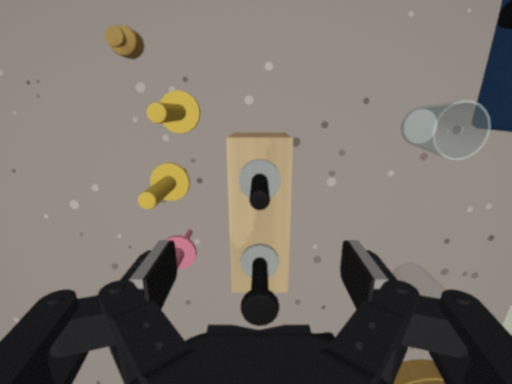

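The pin tool is upright in its place (260,200), with its top at the same spot within 0.5 mm. The slide is 60 mm out and the gripper is free.

```bash
python3 -c "
from plant import bot
print(bot.close_job())"
```

```text
the job is handed in; nothing more can be done
None
```

The job is handed in, at about 14 of the 51 s: the slide measured about 60 mm out, the button was up again, and the pin tool stood upright in its own place within 0.5 mm of where it started.

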